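Top up the pink section of the candy dish

TASK

Turn the blue cover of the round candy dish so that its opening lies squarely over the section marked by the pink tab. Then take the tin scoop by its wooden grip, bring its spout down low over that opening before tipping it, and pour all four candy balls into that section without any bouncing out or falling from a height. Stand the empty scoop upright in the middle of its cork mat again, and leave the other things on the counter where they are.

Things in the scene. Friction and masses are not known exactly. Their poses are not given: they have to be found in the camera images.
- dish_axis (a point): Round white ceramic candy dish, 168 mm across, rim 35 mm high, fixed; its blue cover's flat top is 40 mm high. Point on its vertical axis, 40 mm above the counter. x points level to the middle of the pink section and to the pink tab outside the wall (29 mm high, out to 97 mm from the axis); z up. Walls 45 degrees either side of x part it into four quarters; floor 5 mm above the counter.
- pink_section (a point): Middle of the quarter section to be filled (pink floor), 50 mm from the dish axis along the dish's x, 16 mm above the counter: the height of the centre of a candy ball lying in the section.
- cover (a joint): Angle (rad) of the blue cover about the dish axis, counter-clockwise from above. Its one opening is 80 degrees wide, 15 to 80 mm from the axis; at 0 it lies squarely over the pink section, at q its middle lies q counter-clockwise of the dish's x. Starts between 0.75 and 1.35, turns from -0.3 to 1.7 with light friction (0.05 N m), stays where left.
- cover_grip (a point): Upright wooden bar on the middle of the cover by which it is turned: 46 mm long, 14 mm thick, from 40 to 74 mm above the counter. This point is on the dish axis, 60 mm above the counter. Its axes turn with the cover: x points to the middle of the opening and is the direction of the 14 mm thickness, y runs along the bar, z is up.
- scoop_mid (a point): Loose tin chute scoop, about 160 g, 142 mm long, 36 wide, 102 high with grip, with the candies in it. Point half-way up, 50 mm above its underside (54 mm over the counter on the mat). -x points to the spout, z up. Trough 32 mm wide inside, back wall at x = +62 mm; flat floor to x = -30 mm, then a 20 degree ramp up to the lip: balls roll out only when tipped over 20 degrees, about 40 empties it.
- scoop_grip (a point): Middle of the scoop's dark wooden grip, a flat bar across the trough carried by two wires at its ends: 12 mm thick along the scoop's x, 46 mm long along y, 28 mm high; this point is 88 mm above the scoop's underside, at x = +5 mm. Same axes as the scoop. Take it from above, closing along the scoop's x.
- scoop_lip (a point): Middle of the upper edge of the spout's lip: x = -80 mm, 21 mm above the scoop's underside. Same axes as the scoop.
- mat: Cork mat, 170 x 100 mm, 4 mm thick, fixed to the counter; origin at the middle of its underside. The scoop starts on it, with its spout roughly towards the robot.
- candy0_center (a point): Centre of the red hard candy ball, 22 mm in diameter, 10 g, rolls freely; starts in the scoop.
- candy1_center (a point): Centre of the yellow hard candy ball, 22 mm in diameter, 10 g, rolls freely; starts in the scoop.
- candy2_center (a point): Centre of the green hard candy ball, 22 mm in diameter, 10 g, rolls freely; starts in the scoop.
- candy3_center (a point): Centre of the orange hard candy ball, 22 mm in diameter, 10 g, rolls freely; starts in the scoop.
- star_tip: Bystander: stainless piping tip, a cone 25 mm wide and 36 mm high, standing; origin under its middle.
- brush_grip (a point): Bystander: pink silicone brush 200 mm long lying flat, 14 mm high; this point is the middle of its length, half-way up.
- squeeze_bottle: Bystander: empty whitish squeeze bottle, 54 mm wide, 185 mm high; origin under its middle.
- cookie_jar: Bystander: white ceramic cookie jar with a terracotta lid, 156 mm wide (164 over the clips), 192 mm high; origin under its middle.
- cutter: Bystander: copper ring cookie cutter, 60 mm wide, 22 mm high; origin under its middle.
- tackle_tin: Bystander, fixed: grey-green tin box with raised tiers, 240 mm along its x, 150 mm along y, 160 mm high; origin under its middle.
Mind the look-alikes: they are no part of the job. What is meant by the part that bears scoop_mid is not purple, and is the smaller of those in its own colour.

How it is judged:
By the outcome, as a careful person would: the job done as asked, in the order asked, and still so for the second after the job is handed in, with the robot touching nothing.
It also fails if it takes over 64 s, if anything falls off the work surface, if the arm or the gripper's body presses on something with over 40 N, if the wrist force passes 120 N, or if a joint passes its speed limit or range.

ROBOT

A 6-joint arm with a two-finger parallel gripper is mounted at the origin on the work surface. World frame = base frame: x ahead of the robot, y to its left, z up, the work surface at z = 0. Lengths are in mm, angles in rad, forces in N, time in s.
With the tool pointing down it reaches from about 350 to 975 mm from the base axis. Payload 7.1 kg.
Tool frame: the origin (TCP) lies at the very end of the fingers, on their centre line; the grasp point (between the pads) lies 19 mm behind it (ctrl.tcp_to_grasp is the distance from the TCP to the grasp point, in mm); z points along the fingers, x is the direction in which the jaws open and shut, and the axes are right-handed (so a half turn about z gives the same grasp; the last joint's range is limited). The gripper opens to 88 mm and grips with 3 to 60 N. Pads are 20 mm wide; open, the fingers measure 115 mm over their backs; the gripper's body (75 mm by 178 mm) begins 61 mm behind the grasp point.
Start: joints at [-1.241, 0.423, 1.63, -0, 1.089, -0.019], TCP at [213.623, -587.341, 222.675] pointing down, gripper open.
Joint ranges: [-3, 3], [-0.9, 2.11], [0.09, 2.58], [-1.31, 4.45], [0.11, 2.69], [-2.54, 2.54]. Speed limits (rad/s): [2.39, 2.39, 3.01, 3.14, 3.14, 3.14].

INTERFACE

Orientations are given as a rotation vector (axis times angle).
In Python, from workcell import get_obs, viewer, ctrl, masks_of gives the robot as it stands. The module is installed in compiled form; this text tells all that it offers.
- The arm moves only by the shell command python3 -m inch 'ROWS'. ROWS is JSON, a list of rows, each an object of numbers: "tx", "ty", "tz": the shift along the tool's x, y, z in cm; "ax", "ay", "az": the turn, a rotation vector about the tool's x, y, z in degrees; "jaw": the opening, from 0 (shut) to 1 (fully open). In form: [{"tx": .., "ty": .., "tz": .., "ax": .., "ay": .., "az": .., "jaw": ..}, ...]. A call has 1 to 12 rows; each row shifts and turns the commanded pose from where the row before left it, along the tool's axes as they then stand; what a row does not reach is not made up. A row lasts 1/8 s, in which the tool goes at most 62.5 mm and 10.7 degrees, less where a joint would pass 70% of its speed; a pose out of reach is approached as far as the arm can. A call is refused whole if a number of a shift passes 6.25 or a number of a turn 10.7, either way. A call with a gripper value outside its range is refused whole. The fingers move at their own pace and stop on an object; the grip force is fixed at half the most. Time passes only in rows, so rows that do not move let the fingers close. It gives the time, the measured TCP pose, the force and the opening at its end, in the units of the state.
- get_obs(): the state, without advancing time (a new reading comes with each control period).
- viewer.get_image(name): name is "scene" or "top"; returns (picture, depth): 480x640x3 uint8, red, green, blue; 480x640 float32, mm along the optical axis (not along the pixel's ray), 0 where there is no reading.
- viewer.get_calibration(name): a dict with "fx", "fy", "cx", "cy" (pixels), "rvec" (rotation vector, rad) and "tvec" (3), from world to camera coordinates, as OpenCV has them. Camera axes: x right, y down, z forward; pixel columns grow to the right and rows downward; lengths in mm; the calibration is good to about 2 mm. A picture is of the moment at which its call begins. get_calibration takes no time and is no camera call.
- ctrl.close_job(): hands the job in, once; it reports no verdict.
Trained networks look in the newest picture that a camera, given by its name, has taken for a name from the list of things; names that differ only in an ending like _2 or _b are one class to them, and where a whole thing is asked for, a point or a joint stands for the part that bears it (a point fixed in the world has none). Each returns a list of dicts, best first, with "score" (0 to 1); they miss things now and then, are a little off and sometimes report something else, mostly with a low value. They report only what shows in the picture. A call takes as long as a camera call. They do not tell look-alikes from the thing itself.
- masks_of(camera, thing): "pixels" (480x640 bool, what is visible of it) and "location" ([column, row] in pixels, amid what is visible of it).
The state is a dict: "t": time; "qpos": joint angles; "qvel": joint speeds; "joint_torque": joint torques, N m; "ee_pos": TCP position; "orientation": TCP orientation; "ft_force": force on the tool from outside, world axes, zero at the start; "moment": the same for the moment, N m; "width": finger opening in mm.
Only numpy, scipy, OpenCV 4.12 (cv2) and the standard library are available. Lean on these libraries where they do the work, as an engineer would, in place of code of your own. Each camera call takes 0.05 s, during which the arm holds its last target. There are 200 camera calls.

## Working session

There is one attempt and no reset: what is moved stays moved. The work goes in short steps, Python scripts to look and compute and a shell command to move; the robot and the scene stay as the last step left them, time stands still between calls to the robot, and variables do not carry over. Pictures are saved under pics/ and viewed, about 8 in all and at most 12, crops included, and the job is handed in when it is done.

```bash
mkdir -p pics
cat > h.py <<'E'
import numpy as np, cv2
from scipy.spatial.transform import Rotation as R
from workcell import get_obs, viewer, ctrl, masks_of
def cal(n):
    c=viewer.get_calibration(n); return c, cv2.Rodrigues(np.array(c['rvec'],float))[0], np.array(c['tvec'],float).ravel()
def cloud(n,d):
    c,Rm,t=cal(n); v,u=np.mgrid[0:480,0:640]
    P=np.stack([(u-c['cx'])/c['fx']*d,(v-c['cy'])/c['fy']*d,d],-1)
    W=(P-t)@Rm; W[d<=0]=np.nan; return W
def proj(n,p):
    c,Rm,t=cal(n); q=np.atleast_2d(p)@Rm.T+t
    return np.c_[q[:,0]/q[:,2]*c['fx']+c['cx'],q[:,1]/q[:,2]*c['fy']+c['cy']]
def save(n,im): cv2.imwrite('pics/'+n+'.png',im[:,:,::-1])
E
python3 - <<'E'
from h import *
o=get_obs(); print(o['ee_pos'],o['orientation'],o['width'],o['t'])
for n in ['top','scene']:
    im,d=viewer.get_image(n); save(n+'0',im); np.savez(n+'0.npz',im=im,d=d); W=cloud(n,d)
    for k in (['dish_axis','cover','cover_grip','scoop_mid','scoop_grip','mat','candy0_center','pink_section','cookie_jar','squeeze_bottle','tackle_tin','star_tip','brush_grip','cutter'] if n=='top' else ['cover','scoop_mid','scoop_grip']):
        for r in masks_of(n,k):
            w=W[r['pixels']]; print(n,k,round(r['score'],2),np.round(r['location']),r['pixels'].sum(),np.round(np.nanmedian(w,0)),np.round(np.nanmin(w,0)),np.round(np.nanmax(w,0)))
E
```

```text
[ 213.46067458 -586.80903258  221.89406002] [-2.57247929e+00  1.80172287e+00  1.98840369e-03] 87.7153991426153 0.0
top dish_axis 0.68 [392. 268.] 3936 [ 464. -143.   41.] [ 380. -226.   -2.] [564. -60.  80.]
top cover_grip 0.78 [398. 278.] 3080 [ 452. -155.   42.] [ 382. -237.   -2.] [548. -62.  80.]
top scoop_mid 0.96 [222. 358.] 1911 [275. 259.  19.] [170. 212.  -1.] [355. 302. 135.]
top scoop_mid 0.9 [142. 341.] 1252 [311. 437.  18.] [273. 377.  -3.] [353. 521. 107.]
top scoop_grip 0.89 [252. 274.] 937 [460. 200.  23.] [391. 153.  -1.] [540. 236. 113.]
top scoop_grip 0.86 [222. 357.] 1852 [275. 259.  19.] [175. 212.  -1.] [355. 308. 135.]
top scoop_grip 0.71 [143. 339.] 1215 [311. 437.  18.] [273. 377.  -1.] [353. 521. 107.]
top scoop_grip 0.3 [258. 259.] 41 [495. 178.  29.] [488. 171.  26.] [503. 186.  33.]
top mat 0.97 [264. 269.] 1903 [485. 184.   6.] [388. 132.  -4.] [569. 256. 110.]
top candy0_center 0.39 [254. 276.] 36 [454. 195.  29.] [445. 188.  24.] [460. 202.  32.]
top candy0_center 0.22 [398. 275.] 3058 [ 451. -155.   42.] [ 382. -235.   -1.] [547. -62.  80.]
top pink_s
[... 728 characters left out ...]
ip 0.18 [ 86. 231.] 11081 [558. 551. 108.] [438. 467.  -0.] [687. 633. 167.]
scene cover 0.87 [247. 277.] 2258 [ 460. -162.   40.] [ 335. -227.   -3.] [546. -63.  77.]
scene scoop_mid 0.86 [312. 182.] 1151 [282. 245.  33.] [ 91. 210.  -6.] [359. 426. 133.]
scene scoop_mid 0.67 [347. 216.] 829 [478. 186.  30.] [392. 151.  -4.] [536. 298. 111.]
scene scoop_mid 0.63 [361. 163.] 730 [313. 435.  25.] [174. 375.  -4.] [354. 607. 105.]
scene scoop_grip 0.81 [351. 215.] 918 [478. 187.  29.] [380. 151.  -4.] [536. 298. 111.]
scene scoop_grip 0.63 [316. 178.] 1292 [281. 251.  32.] [ 87. 206.  -6.] [395. 448. 133.]
scene scoop_grip 0.56 [362. 163.] 735 [314. 433.  25.] [190. 375.  -6.] [354. 597. 105.]
```

View pics/top0.png

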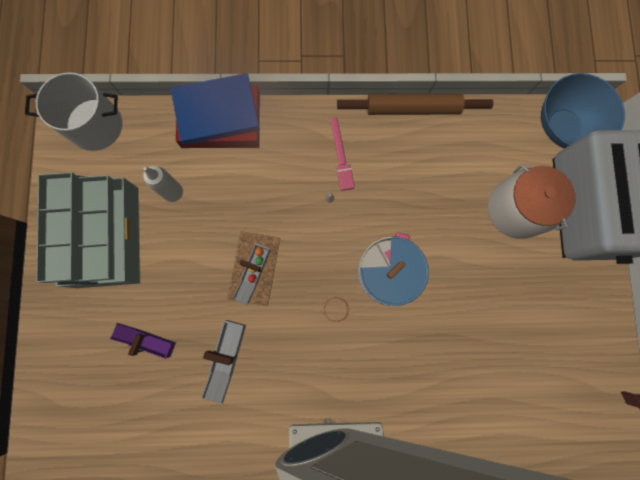

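Run:
```python
from h import *
a=np.load('top0.npz'); im,d=a['im'],a['d']; W=cloud('top',d)
hsv=cv2.cvtColor(im,cv2.COLOR_RGB2HSV)
near=np.hypot(W[...,0]-464,W[...,1]+143)<120
pk=near&((hsv[...,0]>150)&(hsv[...,0]<176))&(hsv[...,1]>50)
print('pink',pk.sum(),np.nanmedian(W[pk],0))
bar=near&(W[...,2]>66); print('bar',bar.sum(),np.nanmean(W[bar],0)); q=W[bar][:,:2]; u,s,v=np.linalg.svd(q-q.mean(0)); print(v[0],q.min(0),q.max(0))
c=cv2.resize(im[225:325,340:460],None,fx=6,fy=6,interpolation=cv2.INTER_CUBIC); 
s=cv2.resize(im[225:325,200:320],None,fx=6,fy=6,interpolation=cv2.INTER_CUBIC)
save('crop',np.hstack([c,s])[:, :][::1][:,:]); 
save('crop',cv2.resize(np.hstack([c,s]),(800,333)))
# scoop grip
sc=(np.abs(W[...,0]-470)<110)&(np.abs(W[...,1]-190)<70)
g=sc&(W[...,2]>80); q=W[g]; print('grip',len(q),q.mean(0),q.min(0),q.max(0)); u,s,v=np.linalg.svd((q-q.mean(0))[:,:2]);print(v[0])
print(cal('top')[0])
```

```text
pink 98 [ 542.64154624 -156.35479127   27.16833448]
bar 113 [ 464.10550454 -143.04872992   74.69426781]
[-0.67894977  0.73418472] [ 445.82775136 -163.70844943] [ 482.64016502 -124.51262197]
grip 126 [475.17780401 189.47346744 105.80394306] [463.0551413  167.66352526  85.28454623] [489.22204483 211.72593977 112.68745724]
[-0.37272961 -0.92794   ]
{'fx': 435.72975528427565, 'fy': 435.72975528427565, 'cx': 322.16925736617253, 'cy': 241.72835380930303, 'rvec': array([ 2.13567581, -2.17196239,  0.19947236]), 'tvec': array([  35.19300654,  535.16028432, 1004.24131758])}
```

View pics/crop.png

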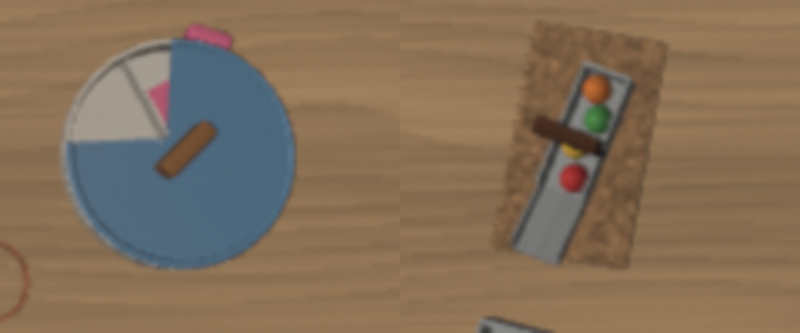

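View pics/scene0.png

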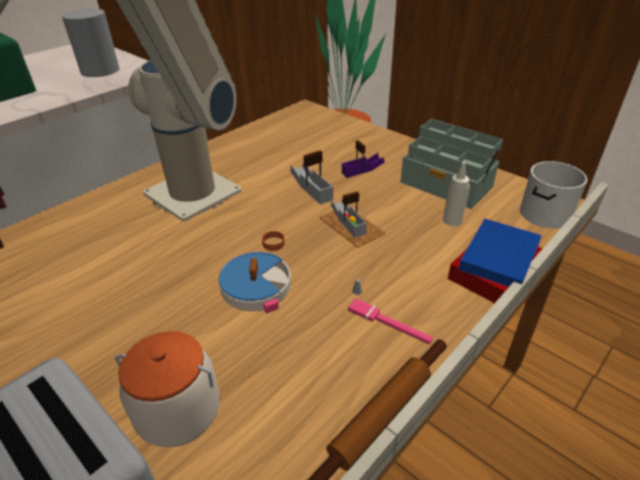

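The pictures show the cover's opening pointing up-left, the pink tab at about (402,238), and the target scoop on the mat at (252,270) with four balls. The empty grey scoop at (222,358) and the purple one at (142,341) are decoys. Next I refine the tab angle and the scoop pose.

```bash
python3 - <<'E'
from h import *
a=np.load('top0.npz'); im,d=a['im'],a['d']; W=cloud('top',d)
hsv=cv2.cvtColor(im,cv2.COLOR_RGB2HSV)
r=np.hypot(W[...,0]-464,W[...,1]+143)
cv=(r<95)&(np.abs(W[...,2]-40)<5)&(hsv[...,0]>95)&(hsv[...,0]<115)&(hsv[...,1]>80)
pts=W[cv][:,:2]; c,rad=cv2.minEnclosingCircle(pts.astype(np.float32)); print('cover circle',c,rad)
c=np.array(c)
for lo,hi,nm in((80,110,'tab'),(10,75,'floor')):
    m=(r>lo)&(r<hi)&((hsv[...,0]>150)&(hsv[...,0]<178))&(hsv[...,1]>70)
    v,u=np.nonzero(m); w=np.nanmean(W[m],0); print(nm,m.sum(),w,u.mean(),v.mean(),[np.degrees(np.arctan2(w[1]-q[1],w[0]-q[0])) for q in (c,(464,-143))])
# opening angles from cover boundary
ang=np.degrees(np.arctan2(pts[:,1]+143,pts[:,0]-464)); rr=np.hypot(pts[:,0]-464,pts[:,1]+143)
h=np.histogram(ang[(rr>35)&(rr<75)],bins=np.arange(-20,121,5)); print(h[0])
m=(hsv[...,2]<95)&(np.abs(W[...,0]-475)<35)&(np.abs(W[...,1]-190)<40)&(W[...,2]>98)
q=W[m]; bx=cv2.minAreaRect(q[:,:2].astype(np.float32)); print('grip rect',m.sum(),bx,q.mean(0))
# mat / scoop axis: scoop metal
mm=masks_of('top','mat')
E
cat > go.py <<'E'
import sys
from h import *
x,y,z,phi=map(float,sys.argv[1:5]); o=get_obs(); A=R.from_rotvec(o['orientation'])
p=np.radians(phi); T=R.from_matrix(np.array([[np.cos(p),np.sin(p),0],[np.sin(p),-np.cos(p),0],[0,0,-1]]))
print('shift cm',A.inv().apply(np.array([x,y,z])-o['ee_pos'])/10,'turn deg',np.degrees((A.inv()*T).as_rotvec()),'pos',o['ee_pos'].round(1),'q',o['qpos'].round(2),'t',o['t'])
E
python3 go.py 464 -143 150 42.8
```

```text
cover circle (463.818115234375, -143.65663146972656) 80.68196105957031
tab 56 [ 549.65758086 -169.801055     30.62877263] 402.14285714285717 235.58928571428572 [np.float64(-16.939344523362063), np.float64(-17.374169228387437)]
floor 41 [ 507.65629357 -136.65901726    8.76420507] 387.780487804878 254.0 [np.float64(9.069255986567098), np.float64(8.264295028821126)]
[32 32 32 31 17  1  0  0  0  0  0  0  0  0  0  0  0  0  0  0 13 27 36 34
 31 34 35 31]
grip rect 112 ((475.9801025390625, 190.27536010742188), (45.76491165161133, 11.869451522827148), 68.59427642822266) [475.69432686 190.04546283 107.41918679]
shift cm [-33.20067548 -38.71394475   7.26873418] turn deg [-2.24346278e-03  9.72357567e-05 -1.12816459e+02] pos [ 213.6 -587.3  222.7] q [-1.24  0.42  1.63  0.    1.09 -0.02] t 1.0
```

```bash
python3 -m inch '[{"tx":-3,"ty":-3.5},{"tx":-3.7,"ty":-4.3},{"tx":-3.7,"ty":-4.3},{"tx":-3.7,"ty":-4.3},{"tx":-3.7,"ty":-4.3},{"tx":-3.7,"ty":-4.3},{"tx":-3.7,"ty":-4.3},{"tx":-3.7,"ty":-4.3},{"tx":-3,"ty":-3.5},{"tx":-1.3,"ty":-1.6},{}]' && python3 -m inch '[{"az":-10.25},{"az":-10.25},{"az":-10.25},{"az":-10.25},{"az":-10.25,"tz":1},{"az":-10.25,"tz":1},{"az":-10.25,"tz":1},{"az":-10.25,"tz":1},{"az":-10.25,"tz":1},{"az":-10.25,"tz":1},{"az":-10.3,"tz":1},{}]'; python3 go.py 464 -143 47 42.8
```

```text
shift cm [-33.20038304 -38.71376827  17.56873417] turn deg [-2.24346278e-03  9.72357567e-05 -1.12816459e+02] pos [ 213.6 -587.3  222.7] q [-1.24  0.42  1.63  0.    1.09 -0.02] t 1.0$[0]: bad value
```

```bash
python3 -m inch '[{"tx":-3.0,"ty":-3.5,"tz":0,"ax":0,"ay":0,"az":0,"jaw":1}]'
```

```text
t: 1.12
ee_pos: [235.7, -548.7, 222.7]
orientation: [2.57, -1.805, 0.002]
ft_force: [0.1, -0.0, -0.8]
width: 87.9
```

```bash
python3 -m inch '[{"tx":-3.7,"ty":-4.3,"tz":0,"ax":0,"ay":0,"az":0,"jaw":1},{"tx":-3.7,"ty":-4.3,"tz":0,"ax":0,"ay":0,"az":0,"jaw":1},{"tx":-3.7,"ty":-4.3,"tz":0,"ax":0,"ay":0,"az":0,"jaw":1},{"tx":-3.7,"ty":-4.3,"tz":0,"ax":0,"ay":0,"az":0,"jaw":1},{"tx":-3.7,"ty":-4.3,"tz":0,"ax":0,"ay":0,"az":0,"jaw":1},{"tx":-3.7,"ty":-4.3,"tz":0,"ax":0,"ay":0,"az":0,"jaw":1},{"tx":-3.7,"ty":-4.3,"tz":0,"ax":0,"ay":0,"az":0,"jaw":1},{"tx":-3,"ty":-3.5,"tz":0,"ax":0,"ay":0,"az":0,"jaw":1},{"tx":-1.3,"ty":-1.6,"tz":0,"ax":0,"ay":0,"az":0,"jaw":1}]' && python3 -m inch '[{"tx":0,"ty":0,"tz":0,"ax":0,"ay":0,"az":-10.25,"jaw":1},{"tx":0,"ty":0,"tz":0,"ax":0,"ay":0,"az":-10.25,"jaw":1},{"tx":0,"ty":0,"tz":0,"ax":0,"ay":0,"az":-10.25,"jaw":1},{"tx":0,"ty":0,"tz":1,"ax":0,"ay":0,"az":-10.25,"jaw":1},{"tx":0,"ty":0,"tz":1,"ax":0,"ay":0,"az":-10.25,"jaw":1},{"tx":0,"ty":0,"tz":1,"ax":0,"ay":0,"az":-10.25,"jaw":1},{"tx":0,"ty":0,"tz":1,"ax":0,"ay":0,"az":-10.25,"jaw":1},{"tx":0,"ty":0,"tz":1,"ax":0,"ay":0,"az":-10.25,"jaw":1},{"tx":0,"ty":0,"tz":1,"ax":0,"ay":0,"az":-10.25,"jaw":1},{"tx":0,"ty":0,"tz":1,"ax":0,"ay":0,"az":-10.25,"jaw":1},{"tx":0,"ty":0,"tz":1,"ax":0,"ay":0,"az":-10.25,"jaw":1},{"tx":0,"ty":0,"tz":0,"ax":0,"ay":0,"az":0,"jaw":1}]'; python3 go.py 464 -143 47 42.8
```

```text
t: 2.25
ee_pos: [464.8, -141.0, 222.9]
orientation: [-2.575, 1.799, -0.001]
ft_force: [-0.4, 0.7, -0.6]
width: 88.1
t: 3.75
ee_pos: [463.5, -142.9, 142.2]
orientation: [-2.926, -1.142, 0.002]
ft_force: [-0.3, 0.3, 0.9]
width: 87.9
shift cm [0.04076724 0.05359365 9.52011329] turn deg [-0.06554771  0.0342137  -0.15881012] pos [ 463.5 -142.9  142.2] q [-0.32  0.34  1.99  0.    0.81 -1.07] t 3.75
```

```bash
python3 -m inch '[{"tx":0,"ty":0,"tz":2.5,"ax":0,"ay":0,"az":0,"jaw":0.6},{"tx":0,"ty":0,"tz":3,"ax":0,"ay":0,"az":0,"jaw":0.4},{"tx":0,"ty":0,"tz":2.5,"ax":0,"ay":0,"az":0,"jaw":0.4},{"tx":0,"ty":0,"tz":1.5,"ax":0,"ay":0,"az":0,"jaw":0.4},{"tx":0,"ty":0,"tz":0,"ax":0,"ay":0,"az":0,"jaw":0.3},{"tx":0,"ty":0,"tz":0,"ax":0,"ay":0,"az":0,"jaw":0},{"tx":0,"ty":0,"tz":0,"ax":0,"ay":0,"az":0,"jaw":0},{"tx":0,"ty":0,"tz":0,"ax":0,"ay":0,"az":0,"jaw":0},{"tx":0,"ty":0,"tz":0,"ax":0,"ay":0,"az":0,"jaw":0}]'
```

```text
t: 4.88
ee_pos: [461.6, -145.6, 48.5]
orientation: [2.923, 1.147, -0.007]
ft_force: [-14.2, -23.3, 9.2]
width: 13.9
```

```bash
python3 -m inch '[{"tx":-0.3,"ty":0,"tz":0,"ax":0,"ay":0,"az":0,"jaw":0},{"tx":0,"ty":0.03,"tz":-0.1,"ax":0,"ay":0,"az":0,"jaw":0},{"tx":0,"ty":0,"tz":0,"ax":0,"ay":0,"az":0,"jaw":0}]'
```

```text
t: 5.25
ee_pos: [461.4, -145.9, 48.6]
orientation: [2.925, 1.145, -0.002]
ft_force: [-2.2, -8.2, -6.2]
width: 13.8
```

```bash
python3 -m inch '[{"tx":0,"ty":0,"tz":0,"ax":0,"ay":0,"az":4,"jaw":0},{"tx":0,"ty":0,"tz":0,"ax":0,"ay":0,"az":7.5,"jaw":0},{"tx":0,"ty":0,"tz":0,"ax":0,"ay":0,"az":7.5,"jaw":0},{"tx":0,"ty":0,"tz":0,"ax":0,"ay":0,"az":7.5,"jaw":0},{"tx":0,"ty":0,"tz":0,"ax":0,"ay":0,"az":7.5,"jaw":0},{"tx":0,"ty":0,"tz":0,"ax":0,"ay":0,"az":7.5,"jaw":0},{"tx":0,"ty":0,"tz":0,"ax":0,"ay":0,"az":7.5,"jaw":0},{"tx":0,"ty":0,"tz":0,"ax":0,"ay":0,"az":7.5,"jaw":0},{"tx":0,"ty":0,"tz":0,"ax":0,"ay":0,"az":3,"jaw":0},{"tx":0,"ty":0,"tz":0,"ax":0,"ay":0,"az":0,"jaw":0},{"tx":0,"ty":0,"tz":0,"ax":0,"ay":0,"az":0,"jaw":0}]'; python3 go.py 461.3 -146 47 -16.7
```

```text
t: 6.62
ee_pos: [461.0, -145.9, 48.5]
orientation: [3.107, -0.457, -0.002]
ft_force: [-3.4, -9.4, -4.7]
width: 13.8
shift cm [ 0.02851489 -0.00158307  0.15414094] turn deg [ 0.07104691  0.07470047 -0.03071807] pos [ 461.  -145.9   48.5] q [-0.33  0.51  2.03 -0.    0.6  -0.04] t 6.625
```

```bash
python3 -m inch '[{"tx":0,"ty":0,"tz":0,"ax":0,"ay":0,"az":0,"jaw":0.5},{"tx":0,"ty":0,"tz":0,"ax":0,"ay":0,"az":0,"jaw":0.5},{"tx":0,"ty":0,"tz":-3,"ax":0,"ay":0,"az":0,"jaw":0.5},{"tx":0,"ty":0,"tz":-5,"ax":0,"ay":0,"az":0,"jaw":0.6},{"tx":0,"ty":0,"tz":-4,"ax":0,"ay":0,"az":0,"jaw":0.6},{"tx":-1.1,"ty":-4.2,"tz":0,"ax":0,"ay":0,"az":0.7,"jaw":0.6},{"tx":-1.5,"ty":-5.8,"tz":0,"ax":0,"ay":0,"az":1,"jaw":0.6},{"tx":-1.5,"ty":-5.8,"tz":0,"ax":0,"ay":0,"az":1,"jaw":0.6},{"tx":-1.5,"ty":-5.8,"tz":0,"ax":0,"ay":0,"az":1,"jaw":0.6},{"tx":-1.5,"ty":-5.8,"tz":0,"ax":0,"ay":0,"az":1,"jaw":0.6},{"tx":-1.1,"ty":-4.2,"tz":0,"ax":0,"ay":0,"az":0,"jaw":0.6},{"tx":0,"ty":0,"tz":0,"ax":0,"ay":0,"az":0,"jaw":0.6}]'; python3 go.py 474 187.5 75 -21.4
python3 - <<'E'
from h import *
for n in ['top','scene']:
    im,d=viewer.get_image(n); np.savez(n+'1.npz',im=im,d=d)
    if n=='top': c=cv2.resize(im[225:325,340:460],(480,400),interpolation=cv2.INTER_CUBIC)
    else: s=cv2.resize(im[170:330,200:400],(320,256)); s=cv2.copyMakeBorder(s,0,144,0,0,cv2.BORDER_CONSTANT)
    W=cloud(n,d)
    if n=='top':
        bar=(np.hypot(W[...,0]-463,W[...,1]+144)<40)&(W[...,2]>66); q=W[bar][:,:2]; bx=cv2.minAreaRect(q.astype(np.float32)); print(bx)
        hsv=cv2.cvtColor(im,cv2.COLOR_RGB2HSV); r=np.hypot(W[...,0]-bx[0][0],W[...,1]-bx[0][1])
        pk=(hsv[...,0]>150)&(hsv[...,0]<178)&(hsv[...,1]>60)
        for lo,hi in((20,40),(40,60),(60,77),(85,110)):
            m=pk&(r>lo)&(r<hi)&((W[...,2]<20)|(lo==85)); w=W[m]; a=np.degrees(np.arctan2(w[:,1]-bx[0][1],w[:,0]-bx[0][0])); print(lo,m.sum(),a.min(),a.max(),a.mean(),np.nanmean(w[:,2]))
        bl=(r>35)&(r<75)&(np.abs(W[...,2]-40)<8)&(hsv[...,0]>95)&(hsv[...,0]<115)&(hsv[...,1]>80)
        w=W[bl]; a=np.degrees(np.arctan2(w[:,1]-bx[0][1],w[:,0]-bx[0][0])); print(np.histogram(a,bins=np.arange(-80,41,4))[0])
save('chk1',np.hstack([c,s]))
E
```

```text
t: 8.12
ee_pos: [487.5, 183.0, 169.0]
orientation: [-3.087, 0.578, -0.002]
ft_force: [1.0, -0.9, 0.2]
width: 52.7
shift cm [-1.43332979  0.07827535  9.39633658] turn deg [-0.06885888 -0.04793633  0.18009292] pos [487.5 183.  169. ] q [0.34 0.34 1.9  0.   0.89 0.71] t 8.125
((464.62359619140625, -143.6465301513672), (45.04351806640625, 14.143564224243164), 73.02316284179688)
20 60 -48.168052066691175 -1.506397431387827 -25.79221015711406 7.391502114895293
40 144 -51.56552748446435 8.507384131602036 -21.166551785029373 7.541829513870267
60 22 -25.492688038383918 -9.365031224972075 -17.86613025809818 7.793490756915506
85 53 -27.7106241239797 -7.61547864761599 -17.2881464174062 30.24651804382926
[25 27 26 27 27 15  2  0  0  0  0  0  0  0  0  0  0  0  0  0  0  0  0  0
  0  6 21 27 30 22]
```

View pics/chk1.png

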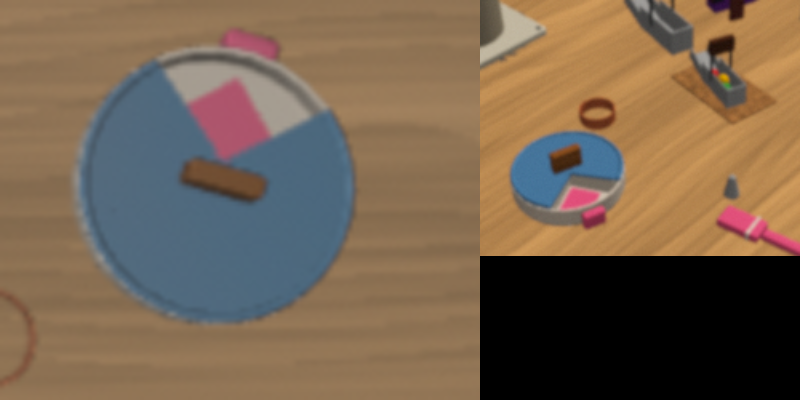

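Seen from above, the opening is square over the pink floor. Cover angle is −17.0° and the tab −17.3°. Now I grasp the scoop.

```bash
python3 -m inch '[{"tx":-1.5,"ty":0.08,"tz":0,"ax":0,"ay":0,"az":0.2,"jaw":0.6},{"tx":0,"ty":0,"tz":2.5,"ax":0,"ay":0,"az":0,"jaw":0.6},{"tx":0,"ty":0,"tz":3,"ax":0,"ay":0,"az":0,"jaw":0.6},{"tx":0,"ty":0,"tz":2.4,"ax":0,"ay":0,"az":0,"jaw":0.4},{"tx":0,"ty":0,"tz":1.5,"ax":0,"ay":0,"az":0,"jaw":0.4},{"tx":0,"ty":0,"tz":0,"ax":0,"ay":0,"az":0,"jaw":0.3},{"tx":0,"ty":0,"tz":0,"ax":0,"ay":0,"az":0,"jaw":0.2},{"tx":0,"ty":0,"tz":0,"ax":0,"ay":0,"az":0,"jaw":0},{"tx":0,"ty":0,"tz":0,"ax":0,"ay":0,"az":0,"jaw":0},{"tx":0,"ty":0,"tz":0,"ax":0,"ay":0,"az":0,"jaw":0}]'; python3 go.py 474 187.5 75 -21.4
```

```text
t: 9.48
ee_pos: [473.2, 184.9, 75.4]
orientation: [-3.085, 0.59, -0.001]
ft_force: [-2.7, -1.2, 6.7]
width: 11.9
shift cm [-0.02086406 -0.26953341  0.04001743] turn deg [-0.02877972 -0.03184249 -0.26446987] pos [473.2 184.9  75.4] q [0.35 0.49 1.98 0.   0.68 0.73] t 9.475
```

```bash
python3 -m inch '[{"tx":0,"ty":0,"tz":-0.7,"ax":0,"ay":0,"az":0,"jaw":0},{"tx":0,"ty":0,"tz":-1.5,"ax":0,"ay":0,"az":0,"jaw":0},{"tx":0,"ty":0,"tz":-2.2,"ax":0,"ay":0,"az":0,"jaw":0},{"tx":0,"ty":0,"tz":-2.2,"ax":0,"ay":0,"az":0,"jaw":0},{"tx":0,"ty":0,"tz":-1.7,"ax":0,"ay":0,"az":0,"jaw":0},{"tx":0,"ty":0,"tz":-0.7,"ax":0,"ay":0,"az":0,"jaw":0},{"tx":0,"ty":0,"tz":0,"ax":0,"ay":0,"az":0,"jaw":0}]'
python3 - <<'E'
from h import *
a=np.load('top0.npz'); im,d=a['im'],a['d']; W=cloud('top',d)
r=[m for m in masks_of('top','mat')][0]
im,d2=viewer.get_image('top'); np.savez('top2.npz',im=im,d=d2)
for r in masks_of('top','mat')[:1]:
    w=cloud('top',d2)[r['pixels']]; w=w[(w[:,2]<12)]; print('mat now',cv2.minAreaRect(w[:,:2].astype(np.float32)))
h=cv2.cvtColor(a['im'],cv2.COLOR_RGB2HSV); print(h[270,243],h[300,262],h[320,300])
c=cv2.resize(im[210:330,200:320],(480,480)); s,_=viewer.get_image('scene'); s=cv2.resize(s[120:280,270:430],(320,320)); save('chk2',np.hstack([c,cv2.copyMakeBorder(s,0,160,0,0,cv2.BORDER_CONSTANT)]))
for r in masks_of('scene','scoop_grip')[:3]: print(r['score'],r['location'])
E
```

```text
t: 10.35
ee_pos: [473.2, 184.9, 165.3]
orientation: [-3.085, 0.59, -0.002]
ft_force: [0.8, -0.4, -3.0]
width: 11.7
mat now ((520.418701171875, 147.88156127929688), (75.34455108642578, 32.31904983520508), 0.3811369240283966)
[ 14  77 113] [ 15 118 134] [ 16 106 151]
0.86 [351.3, 189.6]
0.77 [316.5, 175.2]
0.63 [372.1, 165.4]
```

View pics/chk2.png

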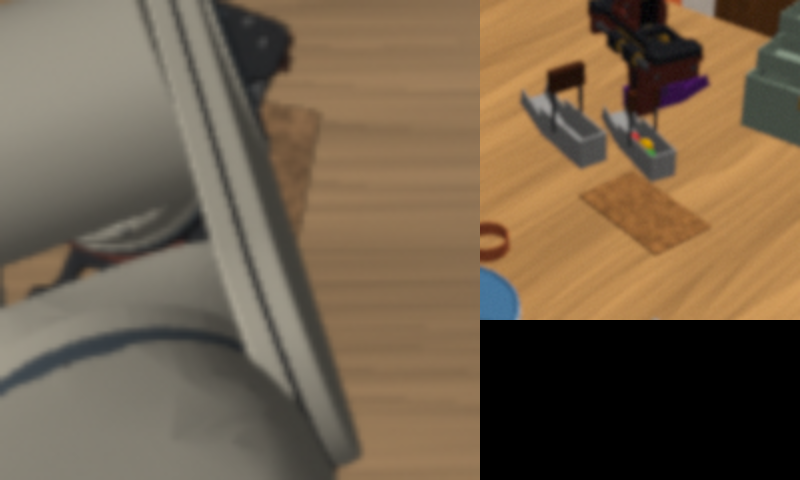

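```bash
python3 -m inch '[{"tx":0.7,"ty":0.84,"tz":0,"ax":0,"ay":0,"az":0,"jaw":0},{"tx":1.2,"ty":1.44,"tz":0,"ax":0,"ay":0,"az":0,"jaw":0},{"tx":1.8,"ty":2.16,"tz":0,"ax":0,"ay":0,"az":0,"jaw":0},{"tx":1.8,"ty":2.16,"tz":0,"ax":0,"ay":0,"az":0,"jaw":0},{"tx":1.8,"ty":2.16,"tz":0,"ax":0,"ay":0,"az":0,"jaw":0},{"tx":1.8,"ty":2.16,"tz":0,"ax":0,"ay":0,"az":0,"jaw":0},{"tx":1.8,"ty":2.16,"tz":0,"ax":0,"ay":0,"az":0,"jaw":0},{"tx":1.8,"ty":2.16,"tz":0,"ax":0,"ay":0,"az":0,"jaw":0},{"tx":1.8,"ty":2.16,"tz":0,"ax":0,"ay":0,"az":0,"jaw":0}]' >/dev/null && python3 -m inch '[{"tx":1.8,"ty":2.16,"tz":0,"ax":0,"ay":0,"az":0,"jaw":0},{"tx":1.8,"ty":2.16,"tz":0,"ax":0,"ay":0,"az":0,"jaw":0},{"tx":1.8,"ty":2.16,"tz":0,"ax":0,"ay":0,"az":0,"jaw":0},{"tx":1.8,"ty":2.16,"tz":0,"ax":0,"ay":0,"az":0,"jaw":0},{"tx":1.8,"ty":2.16,"tz":0,"ax":0,"ay":0,"az":0,"jaw":0},{"tx":1.2,"ty":1.44,"tz":0,"ax":0,"ay":0,"az":0,"jaw":0},{"tx":0.64,"ty":0.77,"tz":0,"ax":0,"ay":0,"az":-1.4,"jaw":0},{"tx":0,"ty":0,"tz":0,"ax":0,"ay":0,"az":-1.5,"jaw":0},{"tx":0,"ty":0,"tz":0,"ax":0,"ay":0,"az":-1.5,"jaw":0},{"tx":0,"ty":0,"tz":0,"ax":0,"ay":0,"az":0,"jaw":0}]'; python3 go.py 597 -190.9 105 -17.2
```

```text
t: 12.98
ee_pos: [596.0, -190.6, 164.7]
orientation: [-3.106, 0.469, 0.0]
ft_force: [-0.6, 0.1, -2.3]
width: 11.5
shift cm [1.03813724e-01 2.92738891e-03 5.96909235e+00] turn deg [-0.00725969  0.01879887  0.01518234] pos [ 596.  -190.6  164.7] q [-0.33  0.49  1.67  0.    0.98 -0.03] t 12.975
```

```bash
python3 -m inch '[{"tx":0.1,"ty":0,"tz":1,"ax":0,"ay":0,"az":0,"jaw":0},{"tx":0,"ty":0,"tz":1.7,"ax":0,"ay":0,"az":0,"jaw":0},{"tx":0,"ty":0,"tz":1.2,"ax":0,"ay":0,"az":0,"jaw":0},{"tx":0,"ty":0,"tz":0.6,"ax":0,"ay":0,"az":0,"jaw":0},{"tx":0,"ty":0,"tz":0,"ax":0,"ay":0,"az":0,"jaw":0}]'
python3 - <<'E'
from h import *
t,_=viewer.get_image('top'); s,_=viewer.get_image('scene')
o=get_obs(); A=R.from_rotvec(o['orientation']); e=o['ee_pos']
lip=e+A.apply([-85,-2.7,50.4]); print('lip',lip, 'proj top',proj('top',lip+[3,2.5,0]),'scene',proj('scene',lip+[3,2.5,0]))
save('chk3',np.hstack([cv2.resize(t[210:310,350:450],(400,400),interpolation=3),cv2.resize(s[190:330,200:340],(400,400),interpolation=3)]))
E
```

```text
t: 13.6
ee_pos: [596.8, -191.6, 118.9]
orientation: [-3.106, 0.472, 0.002]
ft_force: [0.5, 0.4, -2.3]
width: 11.9
lip [ 517.05736153 -164.00523441   69.41864488] proj top [[402.68337963 245.29105645]] scene [[263.84969005 279.49112834]]
```

View pics/chk3.png

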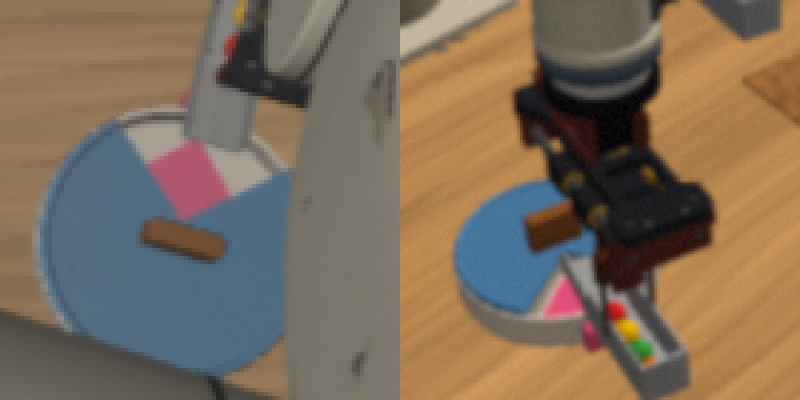

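```bash
python3 -m inch '[{"tx":0,"ty":-0.1,"tz":0.5,"ax":0,"ay":0,"az":0,"jaw":0},{"tx":0,"ty":-0.15,"tz":0.6,"ax":0,"ay":0,"az":0,"jaw":0},{"tx":0,"ty":0,"tz":0.3,"ax":0,"ay":0,"az":0,"jaw":0},{"tx":0,"ty":0,"tz":0,"ax":0,"ay":0,"az":0,"jaw":0},{"tx":-0.33,"ty":0,"tz":-0.38,"ax":0,"ay":3.6,"az":0,"jaw":0},{"tx":-0.34,"ty":0,"tz":-0.38,"ax":0,"ay":3.6,"az":0,"jaw":0},{"tx":-0.35,"ty":0,"tz":-0.39,"ax":0,"ay":3.6,"az":0,"jaw":0},{"tx":-0.36,"ty":0,"tz":-0.39,"ax":0,"ay":3.6,"az":0,"jaw":0},{"tx":-0.37,"ty":0,"tz":-0.39,"ax":0,"ay":3.6,"az":0,"jaw":0},{"tx":0,"ty":0,"tz":0,"ax":0,"ay":0,"az":0,"jaw":0},{"tx":0,"ty":0,"tz":0,"ax":0,"ay":0,"az":0,"jaw":0}]'
cat > lip.py <<'E'
from h import *
o=get_obs(); A=R.from_rotvec(o['orientation']); e=np.array(o['ee_pos'])
l=e+A.apply([-85,-2.7,50.4]); v=l-[461.2,-146,0]; p=np.radians(-17.2)
print('lip',l.round(1),'r',v[0]*np.cos(p)+v[1]*np.sin(p),'side',-v[0]*np.sin(p)+v[1]*np.cos(p),'tilt',np.degrees(np.arccos(-A.as_matrix()[2,2])),o['qpos'].round(2))
E
python3 lip.py
```

```text
t: 15.08
ee_pos: [579.8, -183.7, 122.9]
orientation: [3.023, -0.459, 0.479]
ft_force: [0.6, -1.2, -2.2]
width: 11.8
lip [ 518.3 -161.8   48.7] r 59.17206148240662 side 1.8027111799896893 tilt 17.99969103462348 [-0.33  0.43  1.95  0.02  0.44 -0.05]
```

```bash
cat > fk.py <<'E'
from h import *
from scipy.optimize import least_squares
def fk(q,P,s4=1):
    r0,h,a,b,d,e=P
    Ry=lambda t:R.from_euler('y',t); Rz=lambda t:R.from_euler('z',t)
    A=Rz(q[0]); p=A.apply([r0,0,h]); A=A*Ry(q[1]); p=p+A.apply([0,0,a]); A=A*Ry(q[2]); p=p+A.apply([e,0,b])
    A=A*Rz(s4*q[3])*Ry(q[4]); p=p+A.apply([0,0,d]); return p,A*Rz(q[5])
D=[([-1.241,.423,1.63,0,1.089,-.019],[213.6,-587.3,222.7]),([-.32,.34,1.99,0,.81,-1.07],[463.5,-142.9,142.2]),([-.33,.51,2.03,0,.6,-.04],[461,-145.9,48.5]),([.34,.34,1.9,0,.89,.71],[487.5,183,169]),([.35,.49,1.98,0,.68,.73],[473.2,184.9,75.4]),([-.33,.49,1.67,0,.98,-.03],[596,-190.6,164.7])]
E
python3 - <<'E'
from fk import *
o=get_obs(); D.append((o['qpos'],o['ee_pos']))
f=lambda P:np.concatenate([fk(q,P)[0]-t for q,t in D]+[[.01*(P[0]-0)]])
s=least_squares(f,[0,300,400,400,200,0]); P=s.x; print(P.round(1),np.abs(s.fun).max())
np.save('P.npy',P)
A=R.from_rotvec(o['orientation'])
off=fk(o['qpos'],P)[1].inv()*A; print('flange off',off.as_rotvec())
for s4 in (1,-1): print(s4,((fk(o['qpos'],P,s4)[1]*off).inv()*A).magnitude())
ax=np.array([461.2,-146]); q0=o['qpos']
lo=np.array([-3,-.9,.09,-1.31,.11,-2.54]);hi=np.array([3,2.11,2.58,4.45,2.69,2.54])
off=R.from_euler('z',0)
for beta in (0,30,45,60,75,90,-45,-60,-75,-90):
  q=q0.copy(); out=[]
  for th in (0,18,25,32,40,45):
    phi=np.radians(-17.2+beta); M=R.from_matrix([[np.cos(phi),np.sin(phi),0],[np.sin(phi),-np.cos(phi),0],[0,0,-1]])*R.from_euler('y',th,degrees=True)
    c=np.radians(-17.2); lip=np.r_[ax+50*np.array([np.cos(c),np.sin(c)])+8*np.array([np.cos(phi),np.sin(phi)]),62-th/3]
    tcp=lip-M.apply([-85,-2.7,50.4])
    def g(q):
        p,B=fk(q,P); return np.r_[(p-tcp)/100,(B.inv()*M).as_rotvec()]
    best=least_squares(g,np.clip(q,lo+.01,hi-.01),bounds=(lo,hi)); q=best.x; out.append((th,q.round(2)[[3,4,5]].tolist(),round(float(best.cost),3)))
  print(beta,out)
E
```

```text
[ -2.1 304.2 574.5 482.8 312.   79.9] 12.253377469397122
flange off [-2.61590137e-16  1.74393425e-16  3.14159265e+00]
1 7.85429459156923e-18
-1 0.04293158746793734
0 [(0, [0.4, 0.74, 2.54], 0.057), (18, [0.5, 0.36, 2.54], 0.014), (25, [0.54, 0.21, 2.54], 0.005), (32, [0.57, 0.11, 2.54], 0.001), (40, [3.09, 0.18, 0.04], 0.0), (45, [3.11, 0.35, 0.02], 0.0)]
30 [(0, [0.09, 0.87, 2.54], 0.004), (18, [0.33, 0.53, 2.32], 0.0), (25, [0.62, 0.43, 2.0], 0.0), (32, [1.07, 0.38, 1.52], 0.0), (40, [1.58, 0.45, 0.96], 0.0), (45, [1.8, 0.54, 0.69], 0.0)]
45 [(0, [0.0, 0.86, 2.46], 0.0), (18, [0.41, 0.6, 1.99], 0.0), (25, [0.68, 0.55, 1.69], 0.0), (32, [0.98, 0.55, 1.35], 0.0), (40, [1.29, 0.62, 0.98], 0.0), (45, [1.43, 0.7, 0.79], 0.0)]
60 [(0, [0.0, 0.84, 2.22], 0.0), (18, [0.45, 0.69, 1.71], 0.0), (25, [0.67, 0.68, 1.46], 0.0), (32, [0.88, 0.72, 1.2], 0.0), (40, [1.07, 0.79, 0.94], 0.0), (45, [1.17, 0.86, 0.81], 0.0)]
75 [(0, [-0.0, 0.82, 1.98], 0.0), (18, [0.45, 0.77, 1.46], 0.0), (25, [0.62, 0.81, 1.25], 0.0), (32, [0.77, 0.87, 1.06], 0.0), (40, [0.9, 0.96, 0.88], 0.0), (45, [0.97, 1.02, 0.78]
[... 291 characters left out ...]
0.0), (32, [-0.99, 0.54, -1.35], 0.0), (40, [-1.31, 0.61, -0.97], 0.0), (45, [-1.31, 0.69, -0.92], 0.002)]
-60 [(0, [0.0, 0.84, -2.24], 0.0), (18, [-0.45, 0.68, -1.73], 0.0), (25, [-0.67, 0.67, -1.47], 0.0), (32, [-0.89, 0.7, -1.2], 0.0), (40, [-1.09, 0.78, -0.94], 0.0), (45, [-1.18, 0.85, -0.8], 0.0)]
-75 [(0, [0.0, 0.82, -2.0], 0.0), (18, [-0.45, 0.76, -1.47], 0.0), (25, [-0.63, 0.8, -1.26], 0.0), (32, [-0.78, 0.86, -1.07], 0.0), (40, [-0.91, 0.95, -0.88], 0.0), (45, [-0.98, 1.01, -0.78], 0.0)]
-90 [(0, [0.0, 0.79, -1.75], 0.0), (18, [-0.42, 0.85, -1.24], 0.0), (25, [-0.56, 0.91, -1.07], 0.0), (32, [-0.67, 0.99, -0.93], 0.0), (40, [-0.76, 1.1, -0.79], 0.0), (45, [-0.81, 1.17, -0.72], 0.0)]
```

The arm can't tip 40° with the spout pointing straight at the robot, because j5 runs out. I'll level the scoop, yaw it 60° to the +y side and pour from there.

```bash
python3 -m inch '[{"tx":0,"ty":0,"tz":-0.8,"ax":0,"ay":0,"az":0,"jaw":0},{"tx":0,"ty":0,"tz":-1.5,"ax":0,"ay":-3,"az":0,"jaw":0},{"tx":0,"ty":0,"tz":-1.5,"ax":0,"ay":-5,"az":0,"jaw":0},{"tx":0,"ty":0,"tz":-1.5,"ax":0,"ay":-5,"az":0,"jaw":0},{"tx":0,"ty":0,"tz":-0.8,"ax":0,"ay":-5,"az":0,"jaw":0},{"tx":0,"ty":0,"tz":0,"ax":0,"ay":0,"az":0,"jaw":0}]' >/dev/null; python3 -m inch '[{"tx":0,"ty":0,"tz":0,"ax":0,"ay":0,"az":-3,"jaw":0},{"tx":0,"ty":0,"tz":0,"ax":0,"ay":0,"az":-6,"jaw":0},{"tx":0,"ty":0,"tz":0,"ax":0,"ay":0,"az":-7,"jaw":0},{"tx":0,"ty":0,"tz":0,"ax":0,"ay":0,"az":-7,"jaw":0},{"tx":0,"ty":0,"tz":0,"ax":0,"ay":0,"az":-7,"jaw":0},{"tx":0,"ty":0,"tz":0,"ax":0,"ay":0,"az":-7,"jaw":0},{"tx":0,"ty":0,"tz":0,"ax":0,"ay":0,"az":-7,"jaw":0},{"tx":0,"ty":0,"tz":0,"ax":0,"ay":0,"az":-7,"jaw":0},{"tx":0,"ty":0,"tz":0,"ax":0,"ay":0,"az":-6,"jaw":0},{"tx":0,"ty":0,"tz":0,"ax":0,"ay":0,"az":-3,"jaw":0},{"tx":0,"ty":0,"tz":0,"ax":0,"ay":0,"az":0,"jaw":0}]'
python3 - <<'E'
import numpy as np,subprocess
from scipy.spatial.transform import Rotation as R
p=np.radians(42.8);c=np.radians(-17.2)
l=np.array([461.2,-146])+51*np.array([np.cos(c),np.sin(c)])+10*np.array([np.cos(p),np.sin(p)])
M=R.from_matrix([[np.cos(p),np.sin(p),0],[np.sin(p),-np.cos(p),0],[0,0,-1]])
t=np.r_[l,63]-M.apply([-85,-2.7,50.4]); print(l,t)
print(subprocess.run(['python3','go.py',*map(str,t),'42.8'],capture_output=True,text=True).stdout)
E
```

```text
t: 17.2
ee_pos: [564.8, -179.0, 181.1]
orientation: [2.926, 1.144, 0.0]
ft_force: [0.7, 0.4, -2.1]
width: 11.7
[ 517.25649511 -154.28669751] [581.45802512 -98.51525728 113.4       ]
shift cm [ 6.67893103 -4.78780503  6.77348391] turn deg [ 0.01198228 -0.00909076 -0.09483247] pos [ 564.8 -179.   181.1] q [-0.33  0.43  1.74  0.    0.98 -1.07] t 17.2
```

```bash
python3 -m inch '[{"tx":0.7,"ty":-0.5,"tz":0,"ax":0,"ay":0,"az":0,"jaw":0},{"tx":1.5,"ty":-1.1,"tz":0,"ax":0,"ay":0,"az":0,"jaw":0},{"tx":2,"ty":-1.4,"tz":0,"ax":0,"ay":0,"az":0,"jaw":0},{"tx":1.6,"ty":-1.2,"tz":0.8,"ax":0,"ay":0,"az":0,"jaw":0},{"tx":0.88,"ty":-0.59,"tz":1.5,"ax":0,"ay":0,"az":0,"jaw":0},{"tx":0,"ty":0,"tz":1.8,"ax":0,"ay":0,"az":0,"jaw":0},{"tx":0,"ty":0,"tz":1.4,"ax":0,"ay":0,"az":0,"jaw":0},{"tx":0,"ty":0,"tz":0.7,"ax":0,"ay":0,"az":0,"jaw":0},{"tx":0,"ty":0,"tz":0,"ax":0,"ay":0,"az":0,"jaw":0},{"tx":0,"ty":0,"tz":0,"ax":0,"ay":0,"az":0,"jaw":0}]'; python3 lip.py
python3 - <<'E'
from h import *
t,_=viewer.get_image('top'); s,_=viewer.get_image('scene')
save('chk4',np.hstack([cv2.resize(t[210:310,350:450],(400,400),interpolation=3),cv2.resize(s[190:330,200:340],(400,400),interpolation=3)]))
E
```

```text
t: 18.45
ee_pos: [582.3, -99.1, 120.0]
orientation: [2.926, 1.144, 0.001]
ft_force: [0.2, -0.2, -3.0]
width: 11.7
lip [ 518.1 -154.8   69.6] r 56.93026860687559 side 8.435174649677432 tilt 0.045603488746717234 [-0.19  0.51  1.77 -0.    0.86 -0.93]
```

View pics/chk4.png

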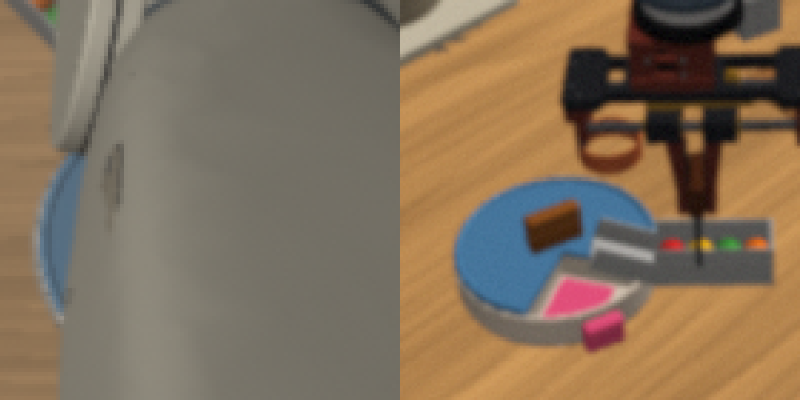

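```bash
python3 -m inch '[{"tx":0,"ty":0,"tz":0.4,"ax":0,"ay":0,"az":0,"jaw":0},{"tx":0,"ty":0,"tz":0.3,"ax":0,"ay":0,"az":0,"jaw":0},{"tx":0,"ty":0,"tz":0,"ax":0,"ay":0,"az":0,"jaw":0}]'
python3 - <<'E'
from h import *
_,_=viewer.get_image('top'); s,d=viewer.get_image('scene'); W=cloud('scene',d)
o=get_obs(); A=R.from_rotvec(o['orientation']); e=o['ee_pos']
L=[e+A.apply([x,y-2.7,50.4]) for x,y in((-85,0),(-85,16),(-85,-16),(57,0))]
# bias: camera sees felt axis (461.2,-146) at?
bar=(np.hypot(W[...,0]-463,W[...,1]+144)<30)&(W[...,2]>70)&(W[...,2]<80); print('bar in scene cam',W[bar].mean(0),np.ptp(W[bar],axis=0))
a=np.radians(-17.2); f=lambda r,t:np.array([461.2+r*np.cos(a+t),-146+r*np.sin(a+t),40])
O=[f(r,t) for t in(-.698,.698) for r in(15,80)]
print(np.array(L).round(1))
im=s.copy(); im=cv2.resize(im[200:300,220:320],(600,600),interpolation=3)
for p,c in [(x,(255,0,0)) for x in L]+[(x,(255,255,0)) for x in O]:
    u,v=((proj('scene',p)[0]-[220,200])*6).astype(int); cv2.circle(im,(u,v),4,c,-1)
save('chk5',im)
E
```

```text
t: 18.92
ee_pos: [581.7, -98.6, 112.2]
orientation: [-2.925, -1.145, 0.001]
ft_force: [-0.1, 0.6, -2.5]
width: 12.0
bar in scene cam [ 465.35610043 -145.6341786    73.114645  ] [21.60520661 45.45904824  6.45356333]
[[ 517.7 -154.4   62.1]
 [ 528.5 -166.1   62.1]
 [ 506.8 -142.6   62.1]
 [ 622.   -58.    62.1]]
```

View pics/chk5.png

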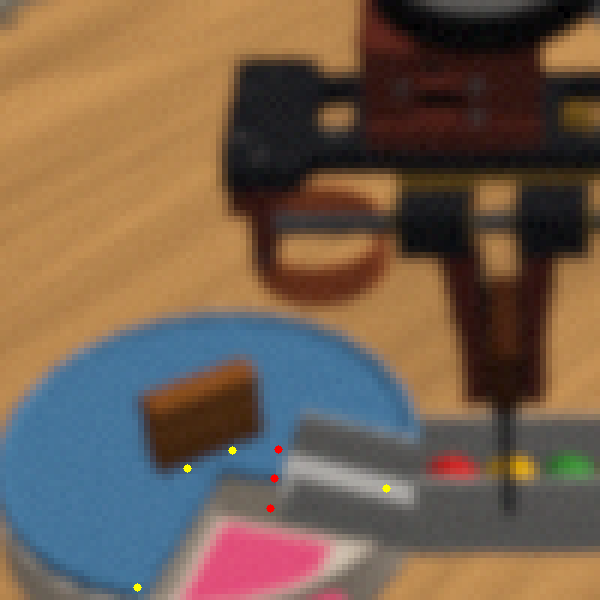

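```bash
python3 -m inch '[{"tx":0,"ty":0.25,"tz":0,"ax":0,"ay":0,"az":0,"jaw":0},{"tx":0,"ty":0.25,"tz":0,"ax":0,"ay":0,"az":0,"jaw":0},{"tx":0,"ty":0,"tz":0,"ax":0,"ay":0,"az":0,"jaw":0},{"tx":-0.33,"ty":0,"tz":-0.28,"ax":0,"ay":3.6,"az":0,"jaw":0},{"tx":-0.35,"ty":0,"tz":-0.28,"ax":0,"ay":3.6,"az":0,"jaw":0},{"tx":-0.36,"ty":0,"tz":-0.29,"ax":0,"ay":3.6,"az":0,"jaw":0},{"tx":-0.38,"ty":0,"tz":-0.29,"ax":0,"ay":3.6,"az":0,"jaw":0},{"tx":-0.39,"ty":0,"tz":-0.29,"ax":0,"ay":3.6,"az":0,"jaw":0},{"tx":0,"ty":0,"tz":0,"ax":0,"ay":0,"az":0,"jaw":0},{"tx":0,"ty":0,"tz":0,"ax":0,"ay":0,"az":0,"jaw":0}]'; python3 lip.py
```

```text
t: 20.27
ee_pos: [571.2, -115.8, 124.5]
orientation: [-2.79, -1.092, -0.441]
ft_force: [0.4, -0.9, -1.9]
width: 12.0
lip [ 521.4 -158.2   50.4] r 61.151161816215605 side 6.170550753755764 tilt 17.946026085549637 [-0.37  0.45  1.91  0.45  0.69 -1.45]
```

```bash
python3 -m inch '[{"tx":-0.2,"ty":0,"tz":-0.25,"ax":0,"ay":2,"az":0,"jaw":0},{"tx":-0.2,"ty":0,"tz":-0.25,"ax":0,"ay":2,"az":0,"jaw":0},{"tx":-0.2,"ty":0,"tz":-0.25,"ax":0,"ay":2,"az":0,"jaw":0},{"tx":-0.2,"ty":0,"tz":-0.25,"ax":0,"ay":2,"az":0,"jaw":0},{"tx":-0.2,"ty":0,"tz":-0.25,"ax":0,"ay":2,"az":0,"jaw":0},{"tx":-0.2,"ty":0,"tz":-0.25,"ax":0,"ay":2,"az":0,"jaw":0},{"tx":0,"ty":0,"tz":0,"ax":0,"ay":0,"az":0,"jaw":0},{"tx":0,"ty":0,"tz":0,"ax":0,"ay":0,"az":0,"jaw":0},{"tx":0,"ty":0,"tz":0,"ax":0,"ay":0,"az":0,"jaw":0},{"tx":0,"ty":0,"tz":0,"ax":0,"ay":0,"az":0,"jaw":0}]'; python3 lip.py;  python3 - <<'E'
from h import *
s,_=viewer.get_image('scene')
save('chk6',cv2.resize(s[190:310,200:340],(560,480),interpolation=3))
E
```

```text
t: 21.52
ee_pos: [558.8, -126.9, 133.6]
orientation: [-2.668, -1.045, -0.715]
ft_force: [0.7, 0.6, -1.5]
width: 12.1
lip [ 521.4 -157.9   47.5] r 61.00682262097038 side 6.468155917389877 tilt 29.99061551217942 [-0.5   0.45  1.98  0.82  0.71 -1.88]
```

View pics/chk6.png

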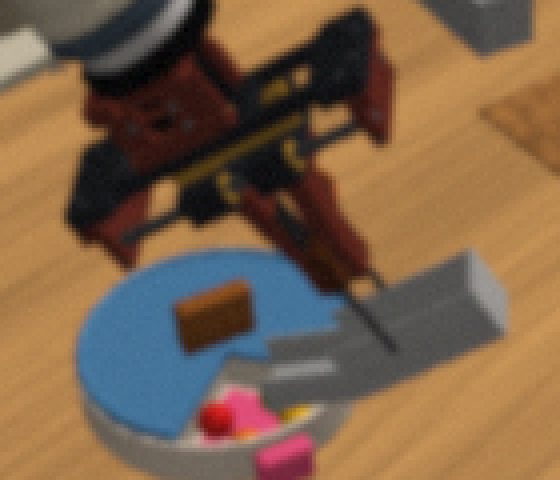

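Red, yellow and an orange spot show in the section at about (215–300, 415), and nothing has fallen outside. I keep tipping to empty it.

```bash
python3 -m inch '[{"tx":-0.18,"ty":0,"tz":-0.29,"ax":0,"ay":2,"az":0,"jaw":0},{"tx":-0.18,"ty":0,"tz":-0.29,"ax":0,"ay":2,"az":0,"jaw":0},{"tx":-0.18,"ty":0,"tz":-0.29,"ax":0,"ay":2,"az":0,"jaw":0},{"tx":-0.18,"ty":0,"tz":-0.29,"ax":0,"ay":2,"az":0,"jaw":0},{"tx":-0.18,"ty":0,"tz":-0.29,"ax":0,"ay":2,"az":0,"jaw":0},{"tx":-0.18,"ty":0,"tz":-0.29,"ax":0,"ay":2,"az":0,"jaw":0},{"tx":-0.18,"ty":0,"tz":-0.29,"ax":0,"ay":2,"az":0,"jaw":0},{"tx":0,"ty":0,"tz":0,"ax":0,"ay":0,"az":0,"jaw":0},{"tx":0,"ty":0,"tz":0,"ax":0,"ay":0,"az":0,"jaw":0},{"tx":0,"ty":0,"tz":0,"ax":0,"ay":0,"az":0,"jaw":0},{"tx":0,"ty":0,"tz":0,"ax":0,"ay":0,"az":0,"jaw":0},{"tx":0,"ty":0,"tz":0,"ax":0,"ay":0,"az":0,"jaw":0}]'; python3 lip.py;  python3 - <<'E'
from h import *
s,d=viewer.get_image('scene'); np.savez('s7.npz',im=s,d=d)
save('chk7',cv2.resize(s[190:310,200:340],(560,480),interpolation=3))
# mat: fully visible in scene and top
W=cloud('scene',d)
for n in('scene','top'):
    im,d=viewer.get_image(n); W=cloud(n,d)
    for r in masks_of(n,'mat')[:2]:
        w=W[r['pixels']]; w=w[np.abs(w[:,2]-4)<8]; 
        if len(w)>20: print(n,r['score'],r['pixels'].sum(),cv2.minAreaRect(w[:,:2].astype(np.float32)),np.median(w,0))
E
```

```text
t: 23.08
ee_pos: [542.4, -142.0, 142.6]
orientation: [-2.5, -0.978, -1.01]
ft_force: [0.6, -0.2, -1.7]
width: 11.8
lip [ 521.4 -157.8   47.3] r 60.99993781546294 side 6.506451564127232 tilt 43.995412319117904 [-0.67  0.5   2.04  1.13  0.86 -2.3 ]
scene 0.72 1329 ((480.38262939453125, 195.97105407714844), (107.32160186767578, 170.07394409179688), 81.46258544921875) [485.69853879 191.43129573   3.60530643]
top 0.81 2848 ((479.0169677734375, 194.28741455078125), (102.92180633544922, 172.96803283691406), 80.1760482788086) [477.70008559 193.40981937   5.73350485]
```

View pics/chk7.png

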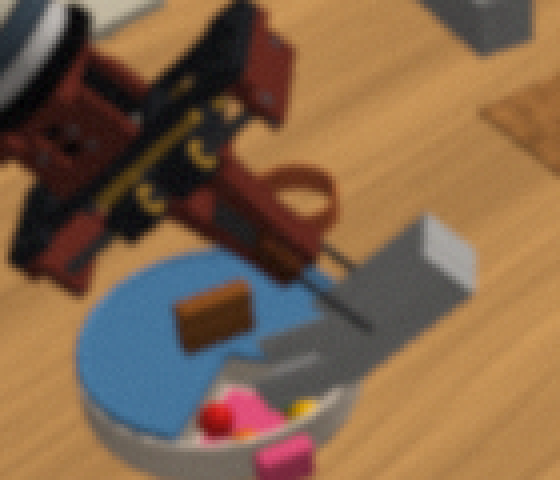

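```bash
python3 -m inch '[{"tx":0.6,"ty":0,"tz":-0.63,"ax":0,"ay":0,"az":0,"jaw":0},{"tx":1.2,"ty":0,"tz":-1.26,"ax":0,"ay":0,"az":0,"jaw":0},{"tx":1.5,"ty":0,"tz":-1.55,"ax":0,"ay":0,"az":0,"jaw":0},{"tx":1.2,"ty":0,"tz":-1.26,"ax":0,"ay":0,"az":0,"jaw":0},{"tx":0,"ty":0,"tz":0,"ax":0,"ay":-5,"az":0,"jaw":0},{"tx":0,"ty":0,"tz":0,"ax":0,"ay":-8,"az":0,"jaw":0},{"tx":0,"ty":0,"tz":0,"ax":0,"ay":-8,"az":0,"jaw":0},{"tx":0,"ty":0,"tz":0,"ax":0,"ay":-8,"az":0,"jaw":0},{"tx":0,"ty":0,"tz":0,"ax":0,"ay":-8,"az":0,"jaw":0},{"tx":0,"ty":0,"tz":0,"ax":0,"ay":-7,"az":0,"jaw":0},{"tx":0,"ty":0,"tz":0,"ax":0,"ay":0,"az":0,"jaw":0}]'; python3 go.py 483.5 187.6 165 -10
```

```text
t: 24.7
ee_pos: [543.3, -141.0, 208.1]
orientation: [2.924, 1.148, 0.002]
ft_force: [-0.4, 0.7, -1.7]
width: 11.9
shift cm [ 17.97293462 -28.14831005   4.31815416] turn deg [-2.81721401e-03 -8.82916224e-02  5.28783898e+01] pos [ 543.3 -141.   208.1] q [-0.28  0.35  1.79  0.    1.01 -1.02] t 24.7
```

```bash
python3 -m inch '[{"tx":1.1,"ty":-1.72,"tz":0,"ax":0,"ay":0,"az":0,"jaw":0},{"tx":2.25,"ty":-3.52,"tz":0,"ax":0,"ay":0,"az":0,"jaw":0},{"tx":2.25,"ty":-3.52,"tz":0,"ax":0,"ay":0,"az":0,"jaw":0},{"tx":2.25,"ty":-3.52,"tz":0,"ax":0,"ay":0,"az":0,"jaw":0},{"tx":2.25,"ty":-3.52,"tz":0,"ax":0,"ay":0,"az":0,"jaw":0},{"tx":2.25,"ty":-3.52,"tz":0,"ax":0,"ay":0,"az":0,"jaw":0},{"tx":2.25,"ty":-3.52,"tz":0,"ax":0,"ay":0,"az":0,"jaw":0},{"tx":2.25,"ty":-3.52,"tz":0,"ax":0,"ay":0,"az":0,"jaw":0},{"tx":1.1,"ty":-1.77,"tz":0,"ax":0,"ay":0,"az":0,"jaw":0}]' >/dev/null; python3 -m inch '[{"tx":0,"ty":0,"tz":0,"ax":0,"ay":0,"az":5,"jaw":0},{"tx":0,"ty":0,"tz":0,"ax":0,"ay":0,"az":8.6,"jaw":0},{"tx":0,"ty":0,"tz":0,"ax":0,"ay":0,"az":8.6,"jaw":0},{"tx":0,"ty":0,"tz":1,"ax":0,"ay":0,"az":8.6,"jaw":0},{"tx":0,"ty":0,"tz":1,"ax":0,"ay":0,"az":8.6,"jaw":0},{"tx":0,"ty":0,"tz":1,"ax":0,"ay":0,"az":8.6,"jaw":0},{"tx":0,"ty":0,"tz":1,"ax":0,"ay":0,"az":4.9,"jaw":0},{"tx":0,"ty":0,"tz":0,"ax":0,"ay":0,"az":0,"jaw":0}]'; python3 go.py 483.5 187.6 75.6 -10
python3 - <<'E'
from h import *
t,_=viewer.get_image('top'); s,_=viewer.get_image('scene')
save('chk8',np.hstack([cv2.resize(t[225:305,350:450],(500,400),interpolation=3),cv2.resize(s[140:260,290:380],(300,400),interpolation=3)]))
for k in range(4):
    for r in masks_of('top','candy%d_center'%k)[:4]: 
        if r['pixels'].sum()<200: print(k,r['score'],r['location'],t[int(r['location'][1]),int(r['location'][0])])
    break
E
```

```text
t: 26.82
ee_pos: [481.4, 185.5, 166.9]
orientation: [-3.129, 0.279, 0.004]
ft_force: [-0.1, 0.6, -1.5]
width: 12.0
shift cm [ 0.18819166 -0.2401065   9.13123391] turn deg [-0.01194681  0.13574761 -0.19620718] pos [481.4 185.5 166.9] q [0.34 0.34 1.91 0.   0.89 0.52] t 26.825
0 0.37 [403.6, 256.6] [152  48  47]
```

View pics/chk8.png

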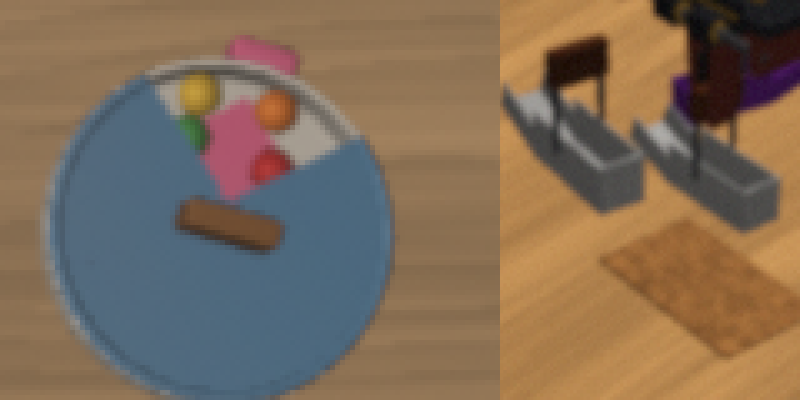

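All four balls lie in the pink section and the cover is still square. The scoop is empty and level, so I put it down.

```bash
python3 -m inch '[{"tx":0.19,"ty":-0.24,"tz":1.2,"ax":0,"ay":0,"az":0,"jaw":0},{"tx":0,"ty":0,"tz":2.2,"ax":0,"ay":0,"az":0,"jaw":0},{"tx":0,"ty":0,"tz":2.3,"ax":0,"ay":0,"az":0,"jaw":0},{"tx":0,"ty":0,"tz":1.8,"ax":0,"ay":0,"az":0,"jaw":0},{"tx":0,"ty":0,"tz":0.9,"ax":0,"ay":0,"az":0,"jaw":0},{"tx":0,"ty":0,"tz":0.4,"ax":0,"ay":0,"az":0,"jaw":0},{"tx":0,"ty":0,"tz":0.2,"ax":0,"ay":0,"az":0,"jaw":0},{"tx":0,"ty":0,"tz":0.1,"ax":0,"ay":0,"az":0,"jaw":0},{"tx":0,"ty":0,"tz":0,"ax":0,"ay":0,"az":0,"jaw":0},{"tx":0,"ty":0,"tz":0,"ax":0,"ay":0,"az":0,"jaw":0}]'
```

```text
t: 28.22
ee_pos: [485.5, 188.2, 76.9]
orientation: [-3.129, 0.278, -0.001]
ft_force: [0.0, -0.3, -1.5]
width: 11.6
```

```bash
python3 -m inch '[{"tx":-0.1,"ty":0,"tz":0.1,"ax":0,"ay":0,"az":0,"jaw":0},{"tx":0,"ty":0,"tz":0,"ax":0,"ay":0,"az":0,"jaw":0}]';python3 -m inch '[{"tx":0,"ty":0,"tz":0.1,"ax":0,"ay":0,"az":0,"jaw":0},{"tx":0,"ty":0,"tz":0,"ax":0,"ay":0,"az":0,"jaw":0}]'
```

```text
t: 28.48
ee_pos: [484.2, 188.3, 75.5]
orientation: [3.129, -0.278, -0.0]
ft_force: [0.1, -0.6, -0.5]
width: 11.7
t: 28.72
ee_pos: [484.2, 188.3, 75.4]
orientation: [3.129, -0.278, -0.0]
ft_force: [-4.5, -0.6, 10.4]
width: 11.9
```

In contact. Release slowly, lift and retreat to the side.

```bash
python3 -m inch '[{"tx":0,"ty":0,"tz":-0.05,"ax":0,"ay":0,"az":0,"jaw":0.2},{"tx":0,"ty":0,"tz":0,"ax":0,"ay":0,"az":0,"jaw":0.3},{"tx":0,"ty":0,"tz":0,"ax":0,"ay":0,"az":0,"jaw":0.4},{"tx":0,"ty":0,"tz":-1.5,"ax":0,"ay":0,"az":0,"jaw":0.4},{"tx":0,"ty":0,"tz":-4,"ax":0,"ay":0,"az":0,"jaw":0.4},{"tx":0,"ty":0,"tz":-5,"ax":0,"ay":0,"az":0,"jaw":0.4},{"tx":0,"ty":0,"tz":-3,"ax":0,"ay":0,"az":0,"jaw":0.4},{"tx":0,"ty":4,"tz":-2,"ax":0,"ay":0,"az":0,"jaw":0.4},{"tx":0,"ty":5,"tz":0,"ax":0,"ay":0,"az":0,"jaw":0.4},{"tx":0,"ty":5,"tz":0,"ax":0,"ay":0,"az":0,"jaw":0.4},{"tx":0,"ty":5,"tz":0,"ax":0,"ay":0,"az":0,"jaw":0.4},{"tx":0,"ty":0,"tz":0,"ax":0,"ay":0,"az":0,"jaw":0.4}]'
python3 - <<'E'
from h import *
t,d=viewer.get_image('top'); W=cloud('top',d)
q=W[(np.abs(W[...,0]-480)<50)&(np.abs(W[...,1]-190)<50)&(W[...,2]>98)&(W[...,2]<118)]; print('grip',q.mean(0),cv2.minAreaRect(q[:,:2].astype(np.float32)))
c=masks_of('top','mat')[0]['pixels']; w=W[c]; w=w[np.abs(w[:,2]-5)<7]; print('mat',cv2.minAreaRect(w[:,:2].astype(np.float32)))
a=t; save('fin',np.hstack([cv2.resize(t[130:430,60:460],(800,600),interpolation=3)]))
E
```

```text
t: 30.22
ee_pos: [450.3, -1.1, 231.0]
orientation: [3.128, -0.285, 0.001]
ft_force: [-1.0, 0.6, 0.3]
width: 35.3
grip [487.96363193 192.39218815 106.73670681] ((488.4537353515625, 192.7536163330078), (45.55727767944336, 12.23608112335205), 79.3613510131836)
mat ((479.3975524902344, 193.77578735351562), (100.08749389648438, 169.78274536132812), 79.57280731201172)
```

View pics/fin.png

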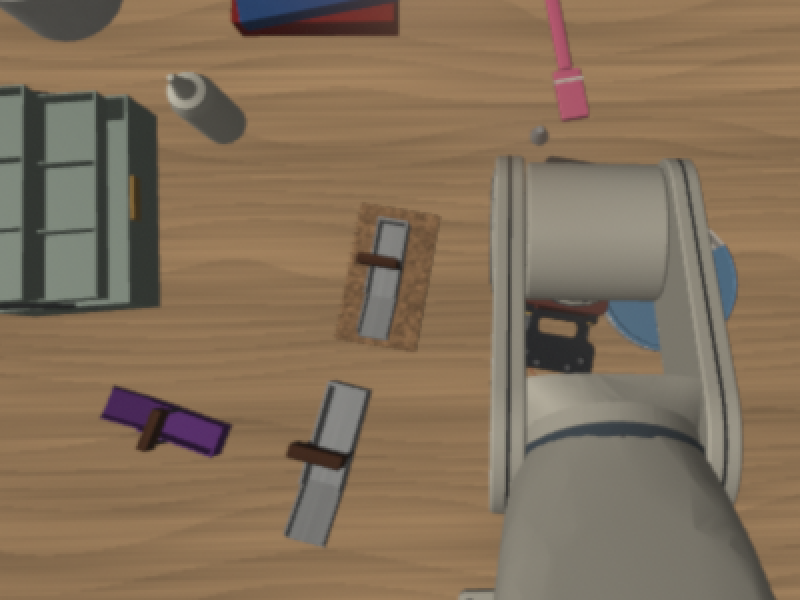

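The scoop stands square on the mat at (382,280), with its mid point about 4 mm from the mat centre. The other things in view are where they were and the arm is clear, so I hand in.

```bash
python3 -c "
from workcell import ctrl; print(ctrl.close_job())"
```

```text
the job is handed in; nothing more can be done
None
```

I turned the cover over the pink section, poured all four candy balls into it, and stood the empty scoop back on its mat. I handed the job in at about 30 s.

- **Cover:** measured after turning, the opening was within about 0.5° of the pink tab. It still looked square in the picture after the pour.
- **First pour attempt dropped:** with the spout pointing at the robot, the arm could only tip about 20–30°. I levelled the scoop at 18°, before any ball could roll out, and came in again from 60° to the side.
- **Pour:** the lip was about 62 mm above the counter before tipping and about 47 mm while pouring, tipped slowly to 44°. All four balls were seen in the section afterwards, with none outside.
- **Scoop:** it stands upright, with its middle about 4 mm from the mat's centre and in line with the mat.
- **Last picture:** nothing in that view had moved. The arm hid most of the dish and the cutter, and the cookie jar was outside the crop. I didn't re-measure the bystanders.

**Disagreement:** the camera and the arm differed by about 3 mm on where the dish axis lies. Gripping the cover pushed the tool sideways with about 27 N until I shifted it to the felt position, which I used from then on.

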